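# Copy the clamped guide's angle with a sliding bevel

### The arm

A 6-joint arm with a two-finger parallel gripper is mounted at the origin on the work surface. World frame = base frame: x ahead of the robot, y to its left, z up, the work surface at z = 0. Lengths are in m, angles in rad, forces in N, time in s.
With the tool pointing down it reaches from about 0.3 to 0.875 m from the base axis. Payload 6.4 kg.
Tool frame: the origin (TCP) lies at the very end of the fingers, on their centre line; the grasp point (between the pads) lies 19 mm behind it; z points along the fingers, y is the line along which they close (so a half turn about z gives the same grasp; the last joint's range is limited). The gripper opens to 85 mm and grips with 20 to 120 N. Pads are 22 mm wide; open, the fingers measure 114 mm over their backs; the gripper's body (76 mm by 85 mm) begins 54 mm behind the grasp point. The pads swing forward as they close: fully open they stand 13 mm farther back than shut.
Start: joints at [-1.469, 0.181, 1.607, -0, 1.354, -0.206], TCP at [0.174, -0.548, 0.231] pointing down, gripper open.
Joint ranges: [-2.99, 2.99], [-0.89, 2.07], [0.3, 2.58], [-1.14, 4.28], [0, 2.63], [-3.12, 3.12]. Speed limits (rad/s): [2.57, 2.57, 3.01, 3.14, 3.14, 3.14].

### API

Orientations are given as a unit quaternion [w, x, y, z].
In Python, from bench import ctrl, camera, calibration, order, outline_of gives the robot as it stands.
- The arm moves only by the tool move_arm, never from a script. Its argument "series" is a list that holds one entry, the list of rows, each a list of 5 numbers: the opening, from 0 (shut) to 1 (fully open), then the shift along the tool's x, y, z in mm, then the turn about the tool's z in rad. A call has exactly 10 rows; each row is the pose to reach, as a shift and turn from the pose commanded when the call began, along the tool's axes at that moment; what a row does not reach only later rows make up. A row lasts 1/12 s, in which the tool goes at most 41.7 mm and 7.16 degrees, less where a joint would pass 70% of its speed; a pose out of reach is approached as far as the arm can. A call with a gripper value outside its range is refused whole. The fingers move at their own pace and stop on an object; the grip force is fixed at half the most. Time passes only in rows, so rows that repeat a pose let the fingers close, or fill a call up. It gives the time, the measured TCP pose, the force, the opening and the grip force at its end, in the units of the state.
- ctrl.get_obs(): the state, without advancing time (a new reading comes with each control period).
- camera(name): name is "side" or "top"; returns (picture, depth): 384x512x3 uint8, blue, green, red; 384x512 float32, m along the optical axis (not along the pixel's ray), 0 where there is no reading.
- calibration(name): a dict with "intrinsics" (3x3 intrinsics, pixels), "k1" (the pictures are not rectified: a ray, as slopes to the right and down, at radius r is drawn at 1 + k1 r^2 times it, then the intrinsics apply), "rvec" (rotation vector, rad) and "tvec" (3), from world to camera coordinates, as OpenCV has them. Camera axes: x right, y down, z forward; pixel columns grow to the right and rows downward; lengths in m; the calibration is good to about 2 mm. A picture is of the moment at which its call begins. calibration takes no time and is no camera call.
- order.hand_in(): hands the job in; it is judged then, once.
Trained networks look in the newest picture that a camera, given by its name, has taken for a name from the list of things; names that differ only in an ending like _2 or _b are one class to them, and where a whole thing is asked for, a point or a joint stands for the part that bears it (a point fixed in the world has none). Each returns a list of dicts, best first, with "conf" (0 to 1); they miss things now and then, are a little off and sometimes report something else, mostly with a low value. They report only what shows in the picture. A call takes as long as a camera call. They do not tell look-alikes from the thing itself.
- outline_of(target, camera): "region" (384x512 bool, what is visible of it) and "bbox" ([centre column, centre row, width, height] in pixels, round what is visible of it).
The state is a dict: "time_s": time; "q": joint angles; "dq": joint speeds; "joint_efforts": joint torques, N m; "eef_pos": TCP position; "eef_rot": TCP orientation; "wrist_force": force on the tool from outside, world axes, zero at the start; "torque": the same for the moment, N m; "opening": opening from 0.0 (shut) to 1.0 (fully open); "grasp_force": force on a finger pad.
Only numpy, scipy, OpenCV 4.12 (cv2) and the standard library are available. Lean on these libraries where they do the work, as an engineer would, in place of code of your own. Each camera call takes 0.05 s, during which the arm holds its last target. There are 200 camera calls.

### The job

On the knock-up board the guide with the orange knob is clamped at the job's angle; give the other guide (black knob) the same angle. Lay the sliding bevel in the corner of the clamped guide and the back rail and press it gently home, stock flush along the rail and blade flush along the guide; then push its red cam lever fully down to lock it. Carry the locked bevel to the other guide and, with the stock pressed flush along the rail, slide it into that corner so that the blade, not your fingers, swings the guide round until the blade lies flush along it and the bevel is home; let go and leave the locked bevel lying there, with the clamped guide and everything else undisturbed.

Things in the scene. Friction and masses are not known exactly. Their poses are not given: they have to be found in the camera images.
- bevel: Sliding bevel lying flat, 0.5 kg: blue stock 30 mm wide (y), 32 mm high, aluminium knuckle at one end, steel blade hinged there, 30 mm wide, 5 mm thick, flush with the underside. Origin on the pivot axis at the underside; x along the stock to its plain end at x = 112 mm, z up. Knuckle and blade end are round about the pivot (radius 14 and 15 mm). The blade leaves towards +y.
- bevel_pivot (a point): point on the bevel's pivot axis, 6 mm above the underside; axes as bevel
- stock_grip (a point): on the stock's top face over its centre of mass, 60 mm from the pivot, 32 mm above the underside: the place to grip it, fingers closing along y on the top 18 mm (rail and guides are 12 mm high); x along the stock
- blade_tip (a point): end of the blade on its centre line, 100 mm from the pivot, 2.5 mm above the underside; x points along the blade away from the pivot. Both long edges lie 15 mm beside that line.
- blade (a joint): angle from stock to blade, rad (1.57 = square; grows as the blade opens). Unlocked it turns with a light drag (0.04 N m) and stays where it is left; starts wider open than any guide's corner; locked it holds against a light push (about 0.15 N m)
- lever (a joint): cam lever on top of the knuckle: 0 raised (49 degrees, bevel free), 0.85 rad pushed flat along the stock (bevel locked). It stays where it is left; takes 6 to 10 N downward near its tip.
- lever_tip (a point): end of the red cam lever, 13 mm wide, 47 mm from its level hinge pin, which crosses the pivot axis 38.5 mm above the underside. The lever leans towards the stock's plain end: raised, its tip is about 74 mm above the underside and 31 mm from the pivot axis; down, it lies over the stock, top face 42 mm above the underside.
- board: grey knock-up board, fixed, 300 by 540 mm, top face 22 mm above the bench; z up; x points from the robot's side to the back rail, y along the rail to the left. Rail face at x = 85 mm.
- rail: steel back rail fixed on the board, 20 mm wide, 530 mm long, 12 mm high; axes as the board
- rail_face (a point): middle of the rail's face towards the robot, 6 mm above the board; x points into the rail, y along it, z up. The bevel lies flush when its pivot is 15 mm in front of this face and its x is along +y.
- set_guide: the clamped guide: aluminium arm 24 mm wide, 120 mm long, 12 mm high, on a foot with an orange star knob (9 mm radius, top 33 mm above the board). It must not move. Origin at its pivot, 12 mm in front of the rail face, at the board's top; y along the arm, away from the rail; x square to it, to the side where the bevel goes: working edge at x = 12 mm.
- set_edge (a point): middle of the clamped guide's working edge (the edge on the side of the corner that opens to the left, +y of the rail), 60 mm along the arm, 6 mm above the board; y along the edge away from the rail, x out of the edge into the corner. The corner's angle, rail to arm, is 63 to 78 degrees.
- set_tip (a point): free end of the clamped guide's working edge, 120 mm from its pivot; axes as set_edge
- loose_guide: the guide to be set: same arm on a foot with a black star knob, held by light friction (0.07 N m, about 0.6 N at its tip). It starts nearer to the rail (48 to 56 degrees) than the clamped one, so the blade pushes it open. Push it with the bevel only, not with the fingers. Origin and axes as for the clamped guide.
- loose_edge (a point): middle of the loose guide's working edge, as set_edge
- tin_lid: grey lid of an ink tin, 174 mm across, 10 mm high; leave alone
- wash_bottle: white wash bottle, 72 mm across, 190 mm high; leave alone
- spray_can: spray can, 54 mm across, 200 mm high; leave alone
- ink_knife: ink knife, wooden handle, 210 mm long, lying on the bench; leave alone
- loupe: black loupe, 34 mm across, 30 mm high, standing on the board's front; leave alone
- card_pack: pack of cards 55 by 90 by 18 mm lying on the board's front; leave alone
- tape_roll: roll of tape, 90 mm across, 24 mm high; leave alone
Things that resemble listed ones, but are neither listed nor needed, are in the scene too. Leave any pink look-alike of the bevel alone.

How it is judged:
By the outcome, as a careful person would: the job done as asked, in the order asked, and still so for the second after the job is handed in, with the robot touching nothing.
It also fails if it takes over 72 s, if anything falls off the work surface, if the arm or the gripper's body presses on something with over 40 N, if the wrist force passes 120 N, or if a joint passes its speed limit or range.

## Working session

There is one attempt and no reset: what is moved stays moved. The work goes in short steps, Python scripts to look and compute and a tool call to move; the robot and the scene stay as the last step left them, time stands still between calls to the robot, and variables do not carry over. Pictures are saved under pics/ and viewed, at most 10 in all, crops included, and the job is handed in when it is done.

Besides the shell and the picture viewer there is one more tool, called as name(argument=value, ...) on one line, values as JSON. move_arm: Moves the arm, as the interface text tells. Its arguments: {"type":"object","properties":{"series":{"type":"array","items":{"type":"array","items":{"type":"array","items":{"type":"number"}}}}},"required":["series"]}

```bash
mkdir -p pics; ls; cat > h.py <<'E'
import numpy as np, cv2
from bench import ctrl, camera, calibration, order, outline_of
def cal(n):
    c=calibration(n); R=cv2.Rodrigues(np.array(c["rvec"],float))[0]
    return np.array(c["intrinsics"],float),float(c["k1"]),R,np.array(c["tvec"],float).ravel()
def rays(n,px):
    K,k,R,t=cal(n); px=np.atleast_2d(np.array(px,float))
    d=np.array([k,0,0,0,0.])
    u=cv2.undistortPoints(px.reshape(-1,1,2),K,d).reshape(-1,2)
    return -R.T@t,(R.T@np.c_[u,np.ones(len(u))].T).T
def atz(n,px,z):
    o,d=rays(n,px); s=(z-o[2])/d[:,2]; return o+s[:,None]*d
def withdepth(n,px,D):
    o,d=rays(n,px); px=np.atleast_2d(px).astype(int); return o+D[px[:,1],px[:,0]][:,None]*d
def proj(n,P):
    K,k,R,t=cal(n); return cv2.projectPoints(np.atleast_2d(np.array(P,float)),cv2.Rodrigues(R)[0],t,K,np.array([k,0,0,0,0.]))[0].reshape(-1,2)
E
python3 - <<'E'
from h import *
for n in("top","side"):
    p,d=camera(n); cv2.imwrite(f"pics/{n}0.png",cv2.resize(p,(800,600),interpolation=cv2.INTER_CUBIC)); np.savez(f"{n}0.npz",p=p,d=d)
    print(n,cal(n)[2].round(2).tolist(),rays(n,[[256,192]])[0].round(3))
    for t in("bevel","set_guide","loose_guide","board","rail","lever","blade"):
        for r in outline_of(t,n)[:3]: print(t,round(r["conf"],2),np.round(r["bbox"]))
print(ctrl.get_obs())
E
```

```text
pics
top [[-0.01, -1.0, -0.02], [-0.99, 0.01, -0.11], [0.11, 0.02, -0.99]] [ 0.412 -0.006  1.36 ]
bevel 0.91 [375. 256.  36.  28.]
bevel 0.67 [356. 124.  31.  24.]
bevel 0.64 [382. 209.  42.  24.]
set_guide 0.79 [230. 191.  19.  32.]
set_guide 0.61 [259. 166. 150.   6.]
loose_guide 0.65 [313. 189.  29.  29.]
board 0.75 [258. 202. 157.  89.]
board 0.74 [396. 214.  16.  24.]
board 0.64 [229. 192.  18.  29.]
rail 0.85 [260. 170. 146.   5.]
rail 0.24 [106. 216.  49.  50.]
lever 0.57 [370. 262.  16.  10.]
blade 0.51 [395. 214.  22.  21.]
side [[-0.89, -0.45, 0.01], [-0.29, 0.56, -0.77], [0.34, -0.7, -0.63]] [0.018 1.158 1.149]
bevel 0.69 [328. 153.  30.  29.]
bevel 0.47 [246. 143.   9.  25.]
set_guide 0.76 [247. 227.  27.  27.]
set_guide 0.27 [235. 209.  76.  88.]
loose_guide 0.48 [279. 181.  19.  22.]
board 0.93 [264. 227. 150. 123.]
board 0.56 [194. 346.  63.  57.]
rail 0.91 [231. 209.  75.  85.]
lever 0.22 [265. 226. 149. 123.]
blade 0.39 [330. 152.  20.   3.]
{'time_s': 0.8, 'q': array([-1.46927251e+00,  1.80765260e-01,  1.60701654e+00,  9.12294711e-06,
        1.35381914e+00, -2.06272224e-01]), 'dq': array([-9.99456011e-05, -5.41514808e-04,  2.12857165e-03, -4.54816541e-04,
        6.15935364e-04,  8.63785006e-04]), 'joint_efforts': array([ 2.27382872e-03, -4.44781566e+01, -3.51663709e+01, -1.24952413e-05,
        6.50557868e-04, -1.82362277e-05]), 'eef_pos': array([ 0.17423641, -0.5479692 ,  0.2313    ]), 'eef_rot': array([-3.90244494e-06,  9.88181205e-01,  1.53290265e-01,  4.66520608e-06]), 'wrist_force': array([ 0.68145911, -0.3116982 , -0.57398544]), 'torque': array([-0.01080498, -0.03418128, -0.02326733]), 'grasp_force': 0.0, 'opening': 0.9955487311118276}
```

View top.

```bash
python3 - <<'E'
from h import *
p=np.load("top0.npz")["p"]
cv2.imwrite("pics/topc.png",cv2.resize(p[100:300,150:450],(795,530),interpolation=cv2.INTER_CUBIC))
E
```

```text
(no output)
```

View pics/topc.png

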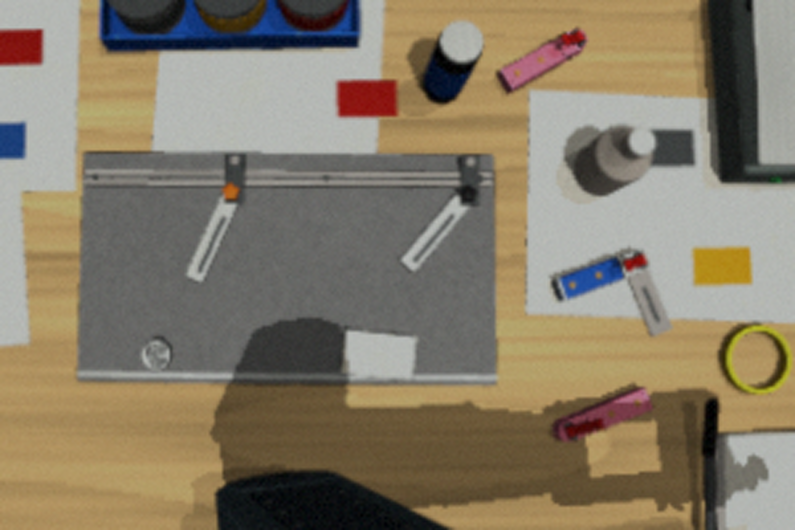

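View pics/side0.png

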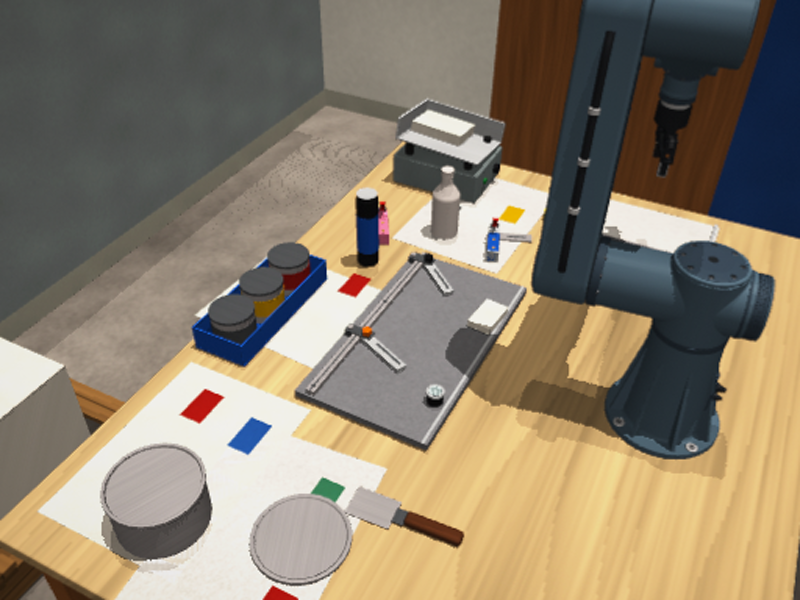

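```bash
python3 - <<'E'
from h import *
Z=np.load("top0.npz");p,D=Z["p"],Z["d"]
def f(c): return np.array([150+c[0]/2.65,100+c[1]/2.65])-0.5+.19
cs=[(84,153),(494,153),(497,383),(78,380)]
print("board corners",atz("top",[f(c) for c in cs],.022).round(4))
print("knobs",atz("top",[f((232,190)),f((468,193))],.055).round(4))
hsv=cv2.cvtColor(p,cv2.COLOR_BGR2HSV).astype(int)
b=(hsv[...,0]>95)&(hsv[...,0]<130)&(hsv[...,1]>120)&(hsv[...,2]>60)
yy,xx=np.nonzero(b); k=(xx>355)&(xx<395)&(yy>190)&(yy<216)
px=np.c_[xx,yy][k]; P=withdepth("top",px,D)
print(k.sum(),"z pct",np.percentile(P[:,2],[5,25,50,75,95]).round(4))
Q=atz("top",px,.032)[:,:2].astype(np.float32)
(c,s,a)=cv2.minAreaRect(Q); print("stock rect",c,s,a); 
T=P[P[:,2]>.027][:,:2].astype(np.float32); print("top",len(T),cv2.minAreaRect(T), T.mean(0))
w,v=np.linalg.eigh(np.cov(Q.T)); print("pca",v[:,1],Q.mean(0),np.sqrt(w*12))
r=(((hsv[...,0]<8)|(hsv[...,0]>172))&(hsv[...,1]>150)); yy,xx=np.nonzero(r);k=(xx>380)&(xx<400)&(yy>190)&(yy<206)
print("red",withdepth("top",np.c_[xx,yy][k],D).round(3)[::3])
# guides
g=(p.min(2)>135)
from itertools import product
for nm,(x0,x1,y0,y1) in dict(set=(216,240,170,210),loose=(298,330,170,206),blade=(385,406,196,232)).items():
    m=np.zeros(g.shape,np.uint8); m[y0:y1,x0:x1]=(g if nm!="blade" else 1)[y0:y1,x0:x1] if nm!="blade" else 1
    if nm=="blade": continue
    m[:175]=0
    n,l,st,ce=cv2.connectedComponentsWithStats(m); i=1+np.argmax(st[1:,4])
    yy,xx=np.nonzero(l==i); q=atz("top",np.c_[xx,yy],.034)[:,:2].astype(np.float32)
    print(nm,len(q),cv2.minAreaRect(q)); w,v=np.linalg.eigh(np.cov(q.T)); print(v[:,1],q.mean(0),np.sqrt(w*12))
print("rail depth heights",[withdepth("top",[[260,y]],D).round(3).tolist() for y in range(158,180,1)])
for t in ["bevel"]:
    outs=outline_of(t,"top")
E
```

```text
board corners [[ 0.6782  0.297   0.022 ]
 [ 0.6708 -0.2416  0.022 ]
 [ 0.3725 -0.2369  0.022 ]
 [ 0.3809  0.3015  0.022 ]]
knobs [[ 0.6206  0.0984  0.055 ]
 [ 0.6132 -0.2009  0.055 ]]
169 z pct [0.0268 0.0299 0.0315 0.0334 0.0353]
stock rect (0.5059460401535034, -0.36129680275917053) (0.027785370126366615, 0.0777444988489151) 19.306032180786133
top 158 ((0.4580531716346741, -0.2048639953136444), (0.02824527770280838, 0.40655431151390076), 16.938213348388672) [ 0.5049827  -0.35814956]
pca [-0.31374037  0.94950881] [ 0.50595796 -0.3618215 ] [0.02874974 0.07750932]
red [[ 0.533 -0.424  0.035]
 [ 0.528 -0.418  0.054]
 [ 0.523 -0.398  0.075]
 [ 0.524 -0.412  0.062]
 [ 0.52  -0.395  0.073]
 [ 0.52  -0.407  0.067]
 [ 0.522 -0.423  0.05 ]
 [ 0.516 -0.4    0.078]]
set 163 ((0.5591660141944885, 0.12814894318580627), (0.023015152662992477, 0.10802177339792252), 65.43506622314453)
[-0.90698832  0.42115577] [0.55990314 0.12838261] [0.02509596 0.11465255]
loose 173 ((0.5641999840736389, -0.15960198640823364), (0.024240713566541672, 0.10685993731021881), 48.506343841552734)
[-0.75127642  0.65998769] [ 0.56507033 -0.15923439] [0.02549627 0.1100442 ]
rail depth heights [[[0.673, 0.022, 0.017]], [[0.668, 0.022, 0.025]], [[0.665, 0.022, 0.02]], [[0.661, 0.022, 0.022]], [[0.658, 0.022, 0.019]], [[0.654, 0.022, 0.025]], [[0.648, 0.022, 0.036]], [[0.645, 0.022, 0.035]], [[0.641, 0.022, 0.036]], [[0.638, 0.022, 0.034]], [[0.635, 0.022, 0.033]], [[0.631, 0.022, 0.035]], [[0.629, 0.022, 0.026]], [[0.626, 0.022, 0.025]], [[0.623, 0.023, 0.022]], [[0.619, 0.023, 0.021]], [[0.616, 0.023, 0.019]], [[0.612, 0.023, 0.023]], [[0.609, 0.023, 0.019]], [[0.605, 0.023, 0.023]], [[0.601, 0.023, 0.026]], [[0.598, 0.023, 0.023]]]
```

move_arm(series=[[[1,374,-69,90,-1.2],[1,374,-69,90,-1.2],[1,374,-69,90,-1.2],[1,374,-69,90,-1.2],[1,374,-69,90,-1.2],[1,374,-69,90,-1.2],[1,374,-69,90,-1.2],[1,374,-69,90,-1.2],[1,374,-69,90,-1.2],[1,374,-69,90,-1.2]]])

```text
time_s: 1.68
eef_pos: [0.5132, -0.3652, 0.1398]
eef_rot: [-0.001, 0.726, 0.688, 0.001]
wrist_force: [-0.1, -0.6, -1.5]
opening: 1.0
grasp_force: 0.0
```

move_arm(series=[[[1,0,0,0,-0.38],[1,0,0,30,-0.38],[1,0,0,60,-0.38],[1,0,0,90,-0.38],[1,0,0,110,-0.38],[1,0,0,120,-0.38],[1,0,0,126,-0.38],[1,0,0,126,-0.38],[1,0,0,126,-0.38],[0.6,0,0,126,-0.38]]])

```text
time_s: 2.52
eef_pos: [0.5107, -0.37, 0.0171]
eef_rot: [0.002, 0.587, 0.81, -0.0]
wrist_force: [-0.8, -0.4, -0.3]
opening: 0.886
grasp_force: 0.0
```

```bash
python3 - <<'E'
from h import *
o=ctrl.get_obs();print(o["eef_pos"],o["wrist_force"],o["opening"])
p,d=camera("side");np.savez("side1.npz",p=p,d=d)
c=proj("side",[[.51,-.369,.02]])[0];print(c)
x,y=int(c[0]),int(c[1]);cv2.imwrite("pics/s1.png",cv2.resize(p[y-50:y+50,x-65:x+65],(780,600),interpolation=cv2.INTER_CUBIC))
E
```

```text
[ 0.51074703 -0.37000534  0.01712912] [-0.76611555 -0.37729176 -0.3172724 ] 0.8859302694085649
[314.88103628 155.79723976]
```

View pics/s1.png

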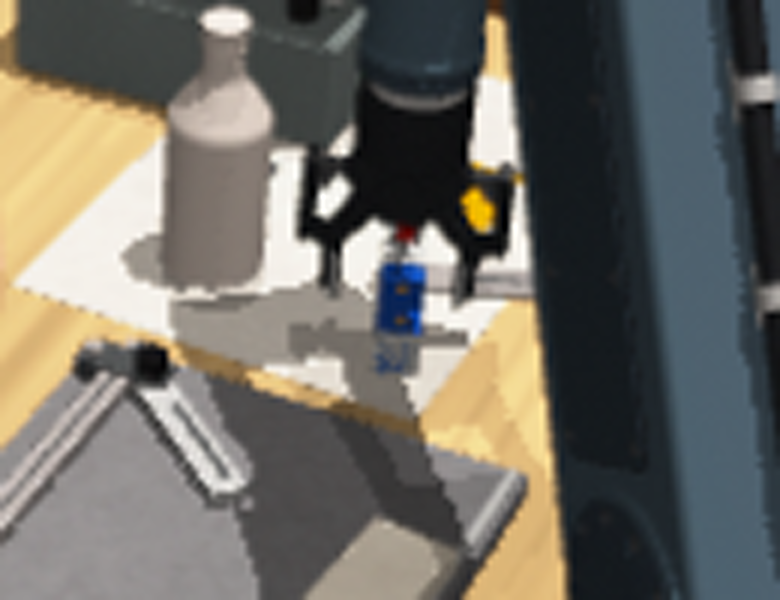

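move_arm(series=[[[0.4,0,0,0,0],[0.2,0,0,0,0],[0,0,0,0,0],[0,0,0,0,0],[0,0,0,0,0],[0,0,0,0,0],[0,0,0,0,0],[0,0,0,0,0],[0,0,0,0,0],[0,0,0,0,0]]])

```text
time_s: 3.4
eef_pos: [0.51, -0.3695, 0.0163]
eef_rot: [0.001, 0.587, 0.81, -0.0]
wrist_force: [-1.7, 1.4, 6.0]
opening: 0.334
grasp_force: 61.7
```

move_arm(series=[[[0,0,0,-30,0],[0,0,0,-60,0],[0,0,0,-100,0],[0,569,284,-100,0.33],[0,569,284,-100,0.33],[0,569,284,-100,0.33],[0,569,284,-100,0.33],[0,569,284,-100,0.33],[0,569,284,-100,0.33],[0,569,284,-100,0.33]]])

```text
time_s: 4.23
eef_pos: [0.5511, -0.078, 0.1143]
eef_rot: [-0.001, 0.712, 0.702, -0.0]
wrist_force: [0.3, 0.4, -5.7]
opening: 0.332
grasp_force: 61.3
```

```bash
python3 - <<'E'
from h import *
p=np.load("top0.npz")["p"]
g=cv2.GaussianBlur(p,(0,0),.6).astype(float).mean(2)
print(g[160:180,260].round().tolist()); print(g[160:180,200].round().tolist())
def edge(rows,cols,sgn,z):
    pts=[]
    for c in cols:
        s=sgn*np.diff(g[rows[0]:rows[1],c]); i=int(np.argmax(s))
        if 0<i<len(s)-1 and s[i]>4:
            a,b,e=s[i-1:i+2]; pts.append((c,rows[0]+i+.5+.5*(a-e)/(a-2*b+e)))
    P=atz("top",pts,z)[:,:2]; 
    for _ in range(4):
        k=np.polyfit(P[:,1],P[:,0],1); r=P[:,0]-np.polyval(k,P[:,1]); P=P[abs(r)<max(2*r.std(),5e-4)]
    return k,len(P),r.std()
cols=[c for c in range(186,334) if not(228<c<244 or 318<c<334 or 303<c)]
for rw,s,nm,z in [((164,168),1,"a",.034),((166,172),1,"b",.034),((167,174),-1,"face top",.034),((155,162),-1,"boardback",.022),((236,250),1,"bf",.022)]:
    try: print(nm,edge(rw,cols,s,z))
    except Exception as e: print(nm,e)
E
```

```text
[105.0, 103.0, 102.0, 102.0, 109.0, 127.0, 118.0, 114.0, 135.0, 127.0, 88.0, 95.0, 104.0, 105.0, 106.0, 103.0, 103.0, 102.0, 101.0, 102.0]
[99.0, 101.0, 103.0, 114.0, 134.0, 129.0, 113.0, 117.0, 123.0, 107.0, 91.0, 96.0, 98.0, 98.0, 102.0, 104.0, 103.0, 100.0, 99.0, 99.0]
a OpenCV(4.12.0) /io/opencv/modules/calib3d/src/undistort.dispatch.cpp:347: error: (-215:Assertion failed) CV_IS_MAT(_src) && CV_IS_MAT(_dst) && (_src->rows == 1 || _src->cols == 1) && (_dst->rows == 1 || _dst->cols == 1) && _src->cols + _src->rows - 1 == _dst->rows + _dst->cols - 1 && (CV_MAT_TYPE(_src->type) == CV_32FC2 || CV_MAT_TYPE(_src->type) == CV_64FC2) && (CV_MAT_TYPE(_dst->type) == CV_32FC2 || CV_MAT_TYPE(_dst->type) == CV_64FC2) in function 'cvUndistortPointsInternal'

b (array([0.01549322, 0.63619631]), 81, np.float64(0.0001271367362594252))
face top (array([0.01328214, 0.62962324]), 84, np.float64(0.0002586448398016767))
boardback (array([0.02983152, 0.67325595]), 94, np.float64(0.0006848325580287509))
bf (array([0.05838888, 0.3812041 ]), 103, np.float64(0.005005282664022149))
```

move_arm(series=[[[0,341,46,0,0],[0,341,46,0,0],[0,341,46,0,0],[0,341,46,0,0],[0,341,46,0,0],[0,341,46,0,0],[0,341,46,0,0],[0,341,46,0,0],[0,341,46,20,0],[0,341,46,40,0]]])

```text
time_s: 5.07
eef_pos: [0.6029, 0.2646, 0.0755]
eef_rot: [0.0, 0.71, 0.704, 0.002]
wrist_force: [-0.4, -0.7, -5.5]
opening: 0.337
grasp_force: 61.3
```

```bash
python3 - <<'E'
from h import *
o=ctrl.get_obs();print(o["eef_pos"],o["wrist_force"],o["opening"])
p,d=camera("side");q,_=camera("top")
T=o["eef_pos"]
c=proj("side",[T])[0];x,y=int(c[0]),int(c[1]);a=cv2.resize(p[y-60:y+60,x-60:x+60],(400,400),interpolation=cv2.INTER_CUBIC)
c=proj("top",[T])[0];x,y=int(c[0]),int(c[1]);b=cv2.resize(q[y-30:y+70,x-40:x+60],(400,400),interpolation=cv2.INTER_CUBIC)
cv2.imwrite("pics/m2.png",np.hstack([a,b]));print(x,y,withdepth("top",[[x,y]],_))
E
```

```text
[0.60294336 0.26459783 0.07545383] [-0.41771168 -0.68850619 -5.53350074] 0.3369434926683817
187 176 [[0.55180297 0.19075869 0.4265706 ]]
```

View pics/m2.png

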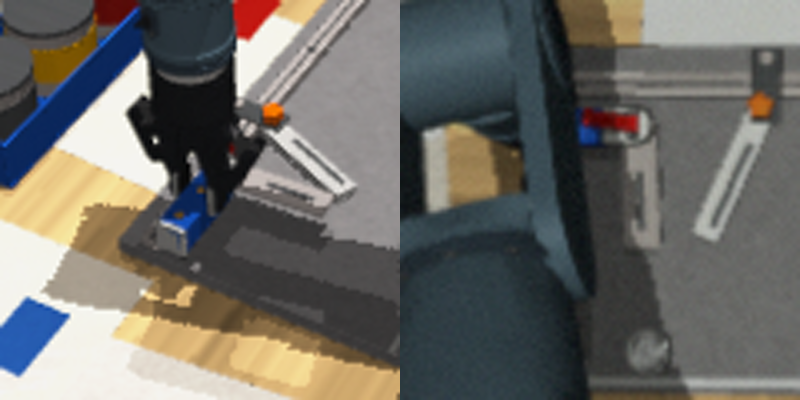

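move_arm(series=[[[0,0,0,20,0],[0,0,0,30,0],[0,0,0,33,0],[0,0,0,35,0],[0,0,0,36,0],[0,0,0,36,0],[0,0,0,36,0],[0,0,0,36,0],[0,0,0,36,0],[0,0,0,36,0]]])

```text
time_s: 6.0
eef_pos: [0.6028, 0.26, 0.0397]
eef_rot: [0.0, 0.712, 0.703, 0.0]
wrist_force: [0.4, 0.2, -4.5]
opening: 0.334
grasp_force: 61.2
```

```bash
python3 - <<'E'
from h import *
o=ctrl.get_obs();print(o["eef_pos"],o["wrist_force"],o["torque"])
print("pivot est",atz("top",[[206.3,177.6]],.095))
E
```

```text
[0.60280348 0.2599934  0.03973494] [ 0.37538138  0.23307189 -4.50378295] [ 0.11702382 -0.07355076 -0.01847642]
pivot est [[0.59513654 0.19676087 0.095     ]]
```

move_arm(series=[[[0,-8,4,0,0],[0,-16,8,0,0],[0,-24,11,0,0],[0,-30,13,0,0],[0,-30,13.5,0,0],[0,-30,14,0,0],[0,-30,14,0,0],[0,-30,14,0,0],[0,-30,14,0,0],[0,-30,14,0,0]]])

```text
time_s: 6.83
eef_pos: [0.616, 0.2301, 0.0393]
eef_rot: [-0.0, 0.711, 0.703, -0.0]
wrist_force: [-0.6, 0.0, -4.9]
opening: 0.332
grasp_force: 61.3
```

move_arm(series=[[[0,0,0.5,0,0],[0,0,1,0,0],[0,0,1.5,0,0],[0,0,2,0,0],[0,0,2,0,0],[0,0,2,0,0],[0,0,2,0,0],[0,0,2,0,0],[0,0,2,0,0],[0,0,2,0,0]]])

```text
time_s: 7.67
eef_pos: [0.617, 0.2299, 0.039]
eef_rot: [-0.001, 0.711, 0.703, -0.001]
wrist_force: [-5.3, -0.1, -2.6]
opening: 0.332
grasp_force: 61.7
```

```bash
python3 - <<'E'
from h import *
o=ctrl.get_obs();print(o["eef_pos"],o["eef_rot"],o["wrist_force"],o["torque"])
E
```

```text
[0.61699175 0.22988179 0.03903452] [-0.00082507  0.71148496  0.70270018 -0.00096544] [-5.25240801 -0.1118981  -2.59437245] [0.26600704 0.80954381 0.13956695]
```

move_arm(series=[[[0,-4,-0.3,0,0],[0,-8,-0.3,0,0],[0,-12,-0.3,0,0],[0,-16,-0.3,0,0],[0,-20,-0.3,0,0],[0,-24,-0.3,0,0],[0,-27,-0.3,0,0],[0,-28,-0.3,0,0],[0,-28,-0.3,0,0],[0,-28,-0.3,0,0]]])

```text
time_s: 8.5
eef_pos: [0.6165, 0.2015, 0.0388]
eef_rot: [-0.001, 0.712, 0.703, -0.001]
wrist_force: [-4.7, 2.2, -4.4]
opening: 0.33
grasp_force: 61.4
```

```bash
python3 - <<'E'
from h import *
o=ctrl.get_obs();print(o["eef_pos"],o["eef_rot"],o["wrist_force"],o["torque"])
q,d=camera("top");p,_=camera("side");np.savez("t3.npz",p=q,d=d)
b=cv2.resize(q[150:225,190:290],(800,600),interpolation=cv2.INTER_CUBIC)
cv2.imwrite("pics/t3.png",b)
E
```

```text
[0.61645419 0.20154841 0.03878272] [-0.00082253  0.71167902  0.70250386 -0.00078974] [-4.663535    2.22306123 -4.37010219] [0.52003881 0.80111619 0.14485627]
```

View pics/t3.png

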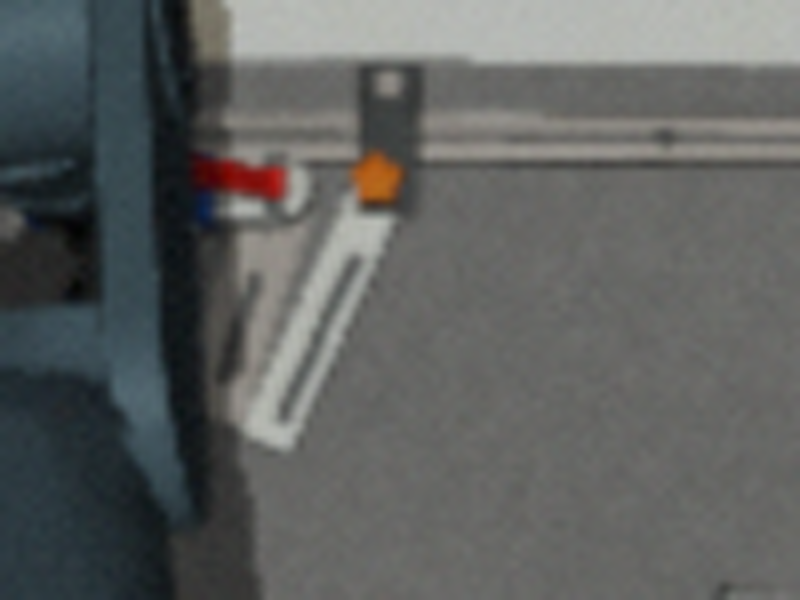

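move_arm(series=[[[0,-1,0,0,-0.003],[0,-2,0,0,-0.003],[0,-3,0,0,-0.003],[0,-4,0,0,-0.003],[0,-4,0,0,-0.003],[0,-4,0,0,-0.003],[0,-4,0,0,-0.003],[0,-4,0,0,-0.003],[0,-4,0,0,-0.003],[0,-4,0,0,-0.003]]])

```text
time_s: 9.43
eef_pos: [0.6164, 0.1978, 0.0388]
eef_rot: [-0.001, 0.711, 0.704, -0.001]
wrist_force: [-2.6, 2.8, -4.6]
opening: 0.334
grasp_force: 61.3
```

```bash
cat > o.py <<'E'
from h import *
o=ctrl.get_obs();np.set_printoptions(precision=4,suppress=True);print(o["eef_pos"],o["eef_rot"],o["wrist_force"],o["torque"])
E
python3 o.py
```

```text
[0.6164 0.1978 0.0388] [-0.0009  0.7106  0.7036 -0.0006] [-2.6046  2.7764 -4.5918] [0.6607 0.7759 0.1393]
```

move_arm(series=[[[0,-1,0.2,0,-0.003],[0,-1.5,0.4,0,-0.006],[0,-2,0.5,0,-0.006],[0,-2,0.5,0,-0.006],[0,-2,0.5,0,-0.006],[0,-2,0.5,0,-0.006],[0,-2,0.5,0,-0.006],[0,-2,0.5,0,-0.006],[0,-2,0.5,0,-0.006],[0,-2,0.5,0,-0.006]]])

```text
time_s: 10.27
eef_pos: [0.6164, 0.1965, 0.0388]
eef_rot: [-0.002, 0.709, 0.705, -0.001]
wrist_force: [-6.2, 5.3, -3.3]
opening: 0.332
grasp_force: 61.5
```

```bash
python3 o.py
```

```text
[0.6164 0.1965 0.0388] [-0.0016  0.7087  0.7055 -0.0006] [-6.2365  5.3473 -3.2774] [ 0.9664  1.0712 -0.219 ]
```

move_arm(series=[[[0,0,0,0,0.003],[0,-0.5,0,0,0.003],[0,-0.5,0,0,0.003],[0,-0.5,0,0,0.003],[0,-0.5,0,0,0.003],[0,-0.5,0,0,0.003],[0,-0.5,0,0,0.003],[0,-0.5,0,0,0.003],[0,-0.5,0,0,0.003],[0,-0.5,0,0,0.003]]])

```text
time_s: 11.1
eef_pos: [0.6164, 0.196, 0.0387]
eef_rot: [-0.002, 0.71, 0.704, -0.001]
wrist_force: [-5.7, 6.1, -2.7]
opening: 0.336
grasp_force: 61.5
```

```bash
python3 - <<'E'
exec(open('o.py').read())
q,d=camera("top");np.savez("t4.npz",p=q,d=d)
b=cv2.resize(q[155:215,195:255],(600,600),interpolation=cv2.INTER_CUBIC)
cv2.imwrite("pics/t4.png",b)
E
```

```text
[0.6164 0.196  0.0387] [-0.0015  0.7097  0.7045 -0.0006] [-5.6927  6.1136 -2.681 ] [ 0.9403  1.0209 -0.0992]
```

View pics/t4.png

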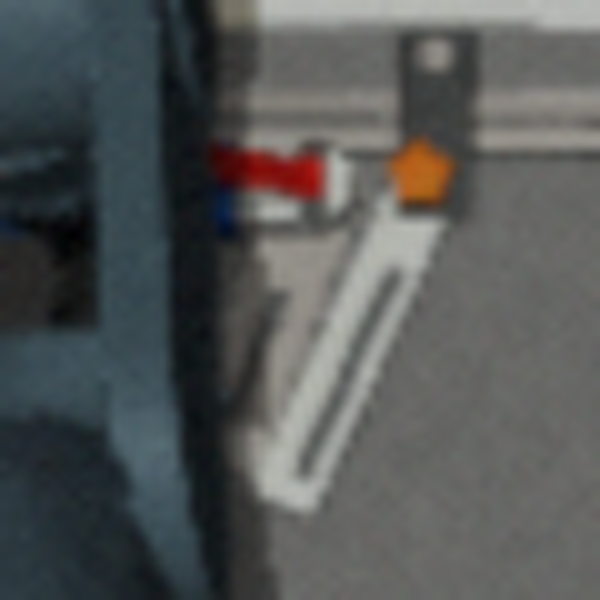

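move_arm(series=[[[0,-0.3,0,0,0],[0,-0.6,0,0,0],[0,-1,0,0,0],[0,-1,0,0,0],[0,-1,0,0,0],[0,-1,0,0,0],[0,-1,0,0,0],[0,-1,0,0,0],[0,-1,0,0,0],[0,-1,0,0,0]]])

```text
time_s: 11.98
eef_pos: [0.6164, 0.195, 0.0387]
eef_rot: [-0.002, 0.71, 0.704, -0.001]
wrist_force: [-5.7, 5.5, -3.2]
opening: 0.332
grasp_force: 61.5
```

```bash
python3 o.py; python3 - <<'E'
from h import *
# blade direction / guide edge from t4 : long straight edges of guide and blade slots
p=np.load("t4.npz")["p"]
o=[(352,195),(285,295),(230,400),(395,268),(300,470),(365,200),(268,480),(322,185)]
px=[(195+(a+.5)/10-.5,155+(b+.5)/10-.5) for a,b in o]
z=[.062,.027,.027,.034,.034,.034,.034,.062]
for a,zz in zip(px,z): print(a,atz("top",[a],zz)[0].round(4))
E
```

```text
[0.6164 0.195  0.0387] [-0.0016  0.7097  0.7045 -0.0006] [-5.7339  5.5483 -3.2185] [ 0.944   0.9804 -0.1543]
(229.75, 174.05) [0.6109 0.123  0.062 ]
(223.05, 184.05) [0.5818 0.1496 0.027 ]
(217.55, 194.55) [0.5458 0.1685 0.027 ]
(234.05, 181.35) [0.5898 0.1111 0.034 ]
(224.55, 201.55) [0.521  0.1436 0.034 ]
(231.05, 174.55) [0.6133 0.1214 0.034 ]
(221.35, 202.55) [0.5177 0.1546 0.034 ]
(226.75, 173.05) [0.6144 0.1331 0.062 ]
```

move_arm(series=[[[0,-0.5,-0.2,0,0],[0,-1,-0.2,0,0],[0,-1.5,-0.2,0,0],[0,-2,-0.2,0,0],[0,-2.5,-0.2,0,0],[0,-2.5,-0.2,0,0],[0,-2.5,-0.2,0,0],[0,-2.5,-0.2,0,0],[0,-2.5,-0.2,0,0],[0,-2.5,-0.2,0,0]]])

```text
time_s: 12.82
eef_pos: [0.6164, 0.1923, 0.0388]
eef_rot: [-0.001, 0.71, 0.704, -0.001]
wrist_force: [-5.7, 5.4, -3.6]
opening: 0.334
grasp_force: 61.5
```

```bash
python3 o.py
```

```text
[0.6164 0.1923 0.0388] [-0.0014  0.7097  0.7045 -0.0005] [-5.6884  5.4327 -3.6305] [ 0.7976  0.9649 -0.0835]
```

move_arm(series=[[[0,-0.5,-0.1,0,0],[0,-1,-0.2,0,0],[0,-1.5,-0.2,0,0],[0,-1.5,-0.2,0,0],[0,-1.5,-0.2,0,0],[0,-1.5,-0.2,0,0],[0,-1.5,-0.2,0,0],[0,-1.5,-0.2,0,0],[0,-1.5,-0.2,0,0],[0,-1.5,-0.2,0,0]]])

```text
time_s: 13.65
eef_pos: [0.6163, 0.1906, 0.0388]
eef_rot: [-0.001, 0.71, 0.704, -0.001]
wrist_force: [-4.4, 4.1, -4.2]
opening: 0.337
grasp_force: 61.4
```

```bash
python3 o.py
```

```text
[0.6163 0.1906 0.0388] [-0.0012  0.7097  0.7045 -0.0005] [-4.4295  4.0638 -4.193 ] [ 0.7766  0.8365 -0.0709]
```

move_arm(series=[[[0,-0.5,-0.2,0,0],[0,-1,-0.2,0,0],[0,-1.3,-0.2,0,0],[0,-1.3,-0.2,0,0],[0,-1.3,-0.2,0,0],[0,-1.3,-0.2,0,0],[0,-1.3,-0.2,0,0],[0,-1.3,-0.2,0,0],[0,-1.3,-0.2,0,0],[0,-1.3,-0.2,0,0]]])

```text
time_s: 14.48
eef_pos: [0.6163, 0.1899, 0.0388]
eef_rot: [-0.001, 0.71, 0.704, 0.0]
wrist_force: [-4.3, 6.2, -4.8]
opening: 0.334
grasp_force: 61.3
```

```bash
python3 - <<'E'
exec(open('o.py').read())
q,d=camera("top")
for i in range(7):
    a,_=camera("top"); q=q.astype(float)+a
q/=8
np.save("t5.npy",q)
b=cv2.resize(q[160:210,205:255].astype(np.uint8),(600,600),interpolation=cv2.INTER_CUBIC)
cv2.imwrite("pics/t5.png",b)
E
```

```text
[0.6163 0.1899 0.0388] [-0.0013  0.7097  0.7045  0.    ] [-4.2782  6.1731 -4.7648] [ 1.1828  0.7627 -0.0927]
```

View pics/t5.png

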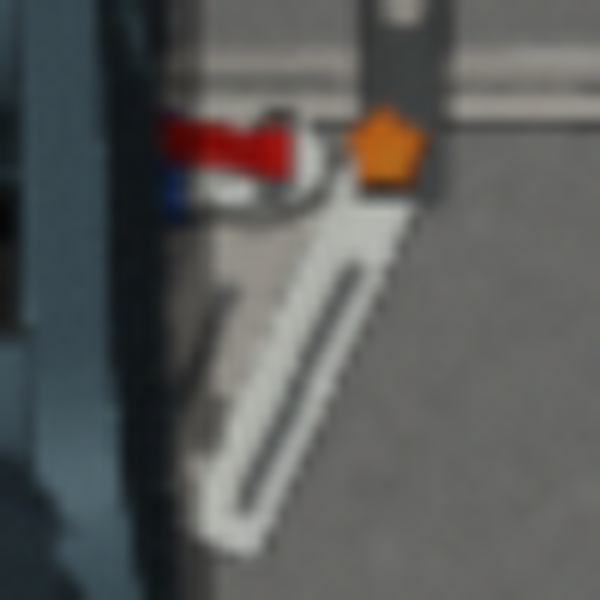

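move_arm(series=[[[0.4,0,0,0,0],[0.5,0,0,0,0],[0.7,0,0,0,0],[0.8,0,0,0,0],[0.8,0,0,0,0],[0.8,0,0,-15,0],[0.8,0,0,-40,0],[0.7,0,0,-70,0],[0.4,0,0,-90,0],[0,0,0,-90,0]]])

```text
time_s: 15.72
eef_pos: [0.6212, 0.1893, 0.1367]
eef_rot: [0.003, 0.71, 0.705, 0.004]
wrist_force: [0.1, 0.8, 0.5]
opening: 0.427
grasp_force: 0.0
```

```bash
python3 - <<'E'
exec(open('o.py').read())
Z=camera("side");p,D=Z;np.savez("s6.npz",p=p,d=D)
for n in("side","top"):
    if n=="top": p,D=camera("top"); np.savez("t6.npz",p=p,d=D)
    hsv=cv2.cvtColor(p,cv2.COLOR_BGR2HSV).astype(int)
    r=((hsv[...,0]<6)|(hsv[...,0]>174))&(hsv[...,1]>170)&(hsv[...,2]>70)
    x,y=proj(n,[[.617,.15,.08]])[0]; yy,xx=np.nonzero(r);k=(abs(xx-x)<22)&(abs(yy-y)<22)
    P=withdepth(n,np.c_[xx,yy][k],D);P=P[(P[:,2]>.05)&(P[:,2]<.12)];i=np.argsort(P[:,1]);print(n,len(P),P[i][::max(1,len(P)//10)].round(4))
c=proj("side",[[.6,.16,.05]])[0];x,y=map(int,c)
cv2.imwrite("pics/s6.png",cv2.resize(np.load("s6.npz")["p"][y-45:y+45,x-60:x+60],(800,600),interpolation=cv2.INTER_CUBIC))
E
```

```text
[0.6212 0.1893 0.1367] [0.0034 0.7095 0.7046 0.0042] [0.0603 0.7551 0.5349] [-0.021  -0.0369  0.0253]
side 20 [[0.62   0.1279 0.0662]
 [0.6097 0.1326 0.0699]
 [0.6156 0.136  0.0613]
 [0.609  0.1407 0.0723]
 [0.6092 0.1466 0.0771]
 [0.6118 0.1487 0.0776]
 [0.6122 0.1542 0.0864]
 [0.6231 0.1606 0.0957]
 [0.6155 0.1607 0.0989]
 [0.6245 0.1643 0.0981]]
top 37 [[0.6133 0.1282 0.0694]
 [0.6129 0.1312 0.0726]
 [0.6212 0.1322 0.0629]
 [0.614  0.1353 0.0656]
 [0.6171 0.1384 0.068 ]
 [0.619  0.1407 0.077 ]
 [0.6147 0.1465 0.0839]
 [0.6141 0.1493 0.0879]
 [0.6172 0.1524 0.0899]
 [0.6131 0.155  0.095 ]
 [0.6219 0.1575 0.102 ]
 [0.615  0.1605 0.1038]
 [0.6194 0.1613 0.0976]]
```

View pics/s6.png

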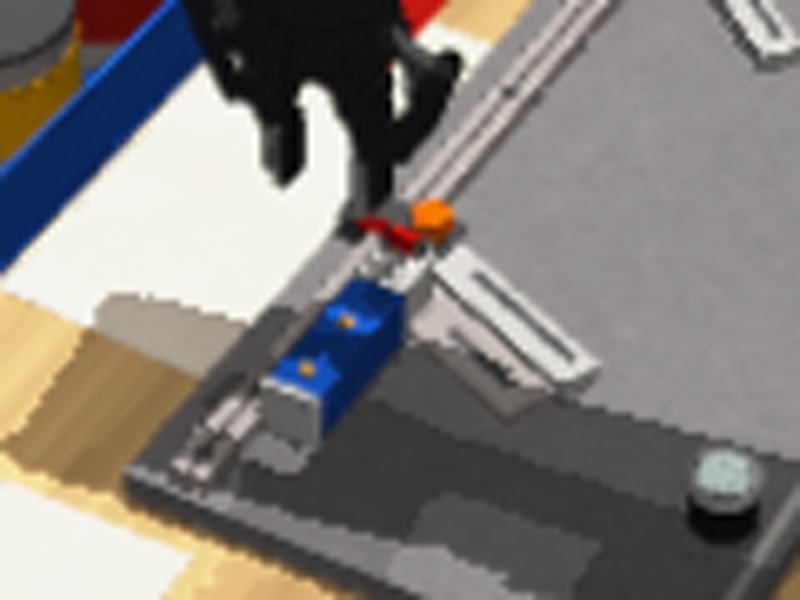

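move_arm(series=[[[0,-10,0,0,0],[0,-20,0,0,0],[0,-29,0,0,0],[0,-29,0,0,0],[0,-29,0,10,0],[0,-29,0,18,0],[0,-29,0,22,0],[0,-29,0,22,0],[0,-29,0,22,0],[0,-29,0,22,0]]])

```text
time_s: 16.65
eef_pos: [0.6171, 0.1602, 0.1072]
eef_rot: [-0.0, 0.709, 0.705, -0.0]
wrist_force: [0.7, 0.0, -0.6]
opening: 0.001
grasp_force: 0.0
```

move_arm(series=[[[0,0,0,8,0],[0,0,0,14,0],[0,0,0,20,0],[0,0,0,26,0],[0,0,0,32,0],[0,0,0,37,0],[0,0,0,41,0],[0,0,0,43,0],[0,0,0,44,0],[0,0,0,44,0]]])

```text
time_s: 17.48
eef_pos: [0.6187, 0.1615, 0.0647]
eef_rot: [0.001, 0.71, 0.705, 0.002]
wrist_force: [0.3, 3.5, 5.3]
opening: 0.007
grasp_force: 2.7
```

move_arm(series=[[[0,0,0,1,0],[0,0,0,2,0],[0,0,0,2.5,0],[0,0,0,2.5,0],[0,0,0,2.5,0],[0,0,0,2.5,0],[0,0,0,2.5,0],[0,0,0,2.5,0],[0,0,0,2.5,0],[0,0,0,2.5,0]]])

```text
time_s: 18.32
eef_pos: [0.6189, 0.1616, 0.0634]
eef_rot: [0.001, 0.709, 0.705, 0.002]
wrist_force: [-2.7, 5.2, 12.9]
opening: 0.0
grasp_force: 6.6
```

move_arm(series=[[[0,0,0,0.5,0],[0,0,0,1,0],[0,0,0,1.5,0],[0,0,0,1.5,0],[0,0,0,1.5,0],[0,0,0,1.5,0],[0,0,0,1.5,0],[0,0,0,-5,0],[0,0,0,-20,0],[0,0,0,-40,0]]])

```text
time_s: 19.15
eef_pos: [0.6155, 0.1599, 0.0991]
eef_rot: [-0.001, 0.709, 0.705, -0.001]
wrist_force: [1.2, 0.5, 0.1]
opening: 0.001
grasp_force: 0.0
```

```bash
python3 - <<'E'
exec(open('o.py').read())
p,D=camera("side");q,E_=camera("top");np.savez("s7.npz",p=p,d=D,q=q,e=E_)
for n,p,D in(("side",p,D),("top",q,E_)):
    hsv=cv2.cvtColor(p,cv2.COLOR_BGR2HSV).astype(int)
    r=((hsv[...,0]<6)|(hsv[...,0]>174))&(hsv[...,1]>170)&(hsv[...,2]>70)
    x,y=proj(n,[[.617,.155,.07]])[0]; yy,xx=np.nonzero(r);k=(abs(xx-x)<22)&(abs(yy-y)<22)
    P=withdepth(n,np.c_[xx,yy][k],D);P=P[(P[:,2]>.04)&(P[:,2]<.12)];i=np.argsort(P[:,1]);print(n,len(P),P[i][::max(1,len(P)//8)].round(4))
c=proj("side",[[.6,.16,.05]])[0];x,y=map(int,c)
a=cv2.resize(p[0:1,0:1],(1,1)); s=np.load("s7.npz")["p"]
a=cv2.resize(s[y-40:y+40,x-40:x+40],(400,400),interpolation=cv2.INTER_CUBIC);b=cv2.resize(q[160:210,205:255],(400,400),interpolation=cv2.INTER_CUBIC)
cv2.imwrite("pics/m7.png",np.hstack([a,b]))
E
```

```text
[0.6155 0.1599 0.0991] [-0.0012  0.7095  0.7047 -0.0015] [1.1597 0.5411 0.1273] [0.0023 0.0431 0.0119]
side 48 [[0.6126 0.1277 0.0647]
 [0.6159 0.1351 0.0693]
 [0.6097 0.1396 0.0667]
 [0.6162 0.1481 0.0665]
 [0.6237 0.1551 0.0601]
 [0.62   0.1615 0.0625]
 [0.6138 0.1659 0.0599]
 [0.614  0.178  0.07  ]]
top 7 [[0.6202 0.1282 0.0689]
 [0.6172 0.1285 0.0662]
 [0.6139 0.1285 0.0657]
 [0.6101 0.1316 0.0689]
 [0.6207 0.1319 0.066 ]
 [0.6144 0.1322 0.0627]
 [0.6179 0.1323 0.0623]]
```

View pics/m7.png

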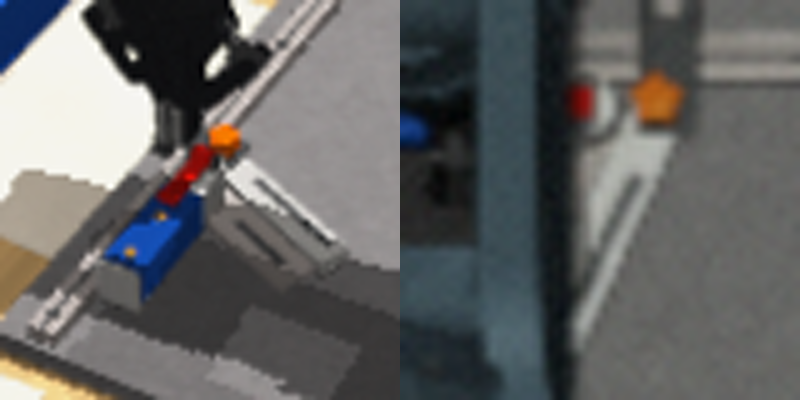

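move_arm(series=[[[0.8,10,0,-10,0],[0.8,29.5,0,-10,0],[0.8,29.5,0,-10,0],[0.8,29.5,0,0,0],[0.8,29.5,0,20,0],[0.8,29.5,0,40,0],[0.8,29.5,0,55,0],[0.8,29.5,0,62,0],[0.8,29.5,0,62,0],[0.7,29.5,0,62,0]]])

```text
time_s: 20.08
eef_pos: [0.617, 0.1892, 0.0382]
eef_rot: [-0.0, 0.71, 0.705, -0.0]
wrist_force: [0.3, 0.1, 0.5]
opening: 0.704
grasp_force: 0.0
```

move_arm(series=[[[0.5,0,0,0,0],[0.4,0,0,0,0],[0.3,0,0,0,0],[0,0,0,0,0],[0,0,0,0,0],[0,0,0,0,0],[0,0,0,0,0],[0,0,0,0,0],[0,0,0,0,0],[0,0,0,0,0]]])

```text
time_s: 20.92
eef_pos: [0.6163, 0.1896, 0.0403]
eef_rot: [-0.001, 0.71, 0.705, -0.001]
wrist_force: [-7.1, -0.9, 8.5]
opening: 0.334
grasp_force: 61.9
```

```bash
python3 o.py
```

```text
[0.6163 0.1896 0.0403] [-0.0007  0.7096  0.7046 -0.0008] [-7.1448 -0.9332  8.5255] [-0.16    1.4188 -0.2382]
```

move_arm(series=[[[0,3,-1,-1,0],[0,6,-3,-2,0],[0,9,-5,-3,0],[0,12,-6,-6,0],[0,12,-6,-20,0],[0,12,-6,-40,0],[0,12,-6,-60,0],[0,12,-6,-80,0],[0,12,-6,-80,0],[0,12,-6,-80,0]]])

```text
time_s: 21.75
eef_pos: [0.6127, 0.2017, 0.1209]
eef_rot: [0.001, 0.71, 0.705, 0.002]
wrist_force: [0.4, -0.3, -6.0]
opening: 0.331
grasp_force: 60.4
```

```bash
python3 o.py
```

```text
[0.6127 0.2017 0.1209] [0.0013 0.7095 0.7047 0.0017] [ 0.4382 -0.2855 -5.9868] [ 0.0963 -0.0373 -0.0025]
```

move_arm(series=[[[0,-40,-2,0,0],[0,-80,-4,0,0],[0,-120,-6,0,0],[0,-160,-6,0,0],[0,-200,-6,0,0],[0,-240,-6,0,0],[0,-242,-6,10,0],[0,-242,-6,30,0],[0,-242,-6,50,0],[0,-242,-6,50,0]]])

```text
time_s: 22.58
eef_pos: [0.5992, -0.0398, 0.0629]
eef_rot: [-0.005, 0.71, 0.704, -0.003]
wrist_force: [-2.1, 0.3, -6.6]
opening: 0.332
grasp_force: 60.7
```

move_arm(series=[[[0,0,0,8,0],[0,0,0,15,0],[0,0,0,20,0],[0,0,0,24,0],[0,0,0,26,0],[0,0,0,26,0],[0,0,0,26,0],[0,0,0,26,0],[0,0,0,26,0],[0,0,0,26,0]]])

```text
time_s: 23.42
eef_pos: [0.604, -0.0406, 0.0432]
eef_rot: [0.0, 0.71, 0.705, 0.0]
wrist_force: [0.1, 0.1, -5.1]
opening: 0.333
grasp_force: 60.8
```

```bash
python3 o.py
```

```text
[ 0.604  -0.0406  0.0432] [0.0003 0.7096 0.7046 0.0002] [ 0.1158  0.1075 -5.1407] [ 0.0605 -0.0619 -0.0135]
```

move_arm(series=[[[0,0,2,1,0],[0,0,4,2,0],[0,0,6,2.5,0],[0,0,7,2.5,0],[0,0,8,2.5,0],[0,0,9,2.5,0],[0,0,9.5,2.5,0],[0,0,9.5,2.5,0],[0,0,9.5,2.5,0],[0,0,9.5,2.5,0]]])

```text
time_s: 24.25
eef_pos: [0.6123, -0.0405, 0.0404]
eef_rot: [-0.001, 0.71, 0.705, -0.001]
wrist_force: [-6.7, 0.3, 2.7]
opening: 0.332
grasp_force: 61.6
```

```bash
python3 o.py
```

```text
[ 0.6123 -0.0405  0.0404] [-0.0008  0.7096  0.7046 -0.0007] [-6.6934  0.2913  2.654 ] [ 0.0305  1.1527 -0.1679]
```

move_arm(series=[[[0,-4,-0.3,-0.6,0.002],[0,-12,-0.4,-0.6,0.002],[0,-20,-0.5,-0.6,0.002],[0,-28,-0.6,-0.6,0.002],[0,-36,-0.7,-0.6,0.002],[0,-44,-0.8,-0.6,0.002],[0,-52,-0.9,-0.6,0.002],[0,-56,-0.9,-0.6,0.002],[0,-58,-0.9,-0.6,0.002],[0,-58,-0.9,-0.6,0.002]]])

```text
time_s: 25.08
eef_pos: [0.6113, -0.0993, 0.0405]
eef_rot: [-0.0, 0.711, 0.704, -0.0]
wrist_force: [-3.8, 1.0, -3.1]
opening: 0.33
grasp_force: 61.0
```

```bash
python3 o.py
```

```text
[ 0.6113 -0.0993  0.0405] [-0.0005  0.7105  0.7037 -0.0004] [-3.7676  1.0249 -3.098 ] [ 0.2561  0.7418 -0.0014]
```

move_arm(series=[[[0,-2,0,0,0],[0,-4,0,0,0],[0,-6,0,0,0],[0,-8,0,0,0],[0,-8,0,0,0],[0,-8,0,0,0],[0,-8,0,0,0],[0,-8,0,0,0],[0,-8,0,0,0],[0,-8,0,0,0]]])

```text
time_s: 25.92
eef_pos: [0.6112, -0.1064, 0.0405]
eef_rot: [-0.001, 0.71, 0.704, -0.0]
wrist_force: [-3.8, 4.0, -2.6]
opening: 0.335
grasp_force: 61.1
```

```bash
python3 o.py
```

```text
[ 0.6112 -0.1064  0.0405] [-0.0007  0.7103  0.7039 -0.0003] [-3.8082  3.9971 -2.639 ] [ 0.6859  0.7516 -0.085 ]
```

move_arm(series=[[[0,-0.7,0,0,0],[0,-1.4,0,0,0],[0,-2,0,0,0],[0,-2,0,0,0],[0,-2,0,0,0],[0,-2,0,0,0],[0,-2,0,0,0],[0,-2,0,0,0],[0,-2,0,0,0],[0,-2,0,0,0]]])

```text
time_s: 26.75
eef_pos: [0.6112, -0.108, 0.0405]
eef_rot: [-0.001, 0.71, 0.704, -0.0]
wrist_force: [-4.5, 4.4, -2.2]
opening: 0.336
grasp_force: 61.1
```

```bash
python3 - <<'E'
exec(open('o.py').read())
q,d=camera("top");np.savez("t8.npz",p=q,d=d);p,d=camera("side");np.savez("s8.npz",p=p,d=d)
E
```

```text
[ 0.6112 -0.108   0.0405] [-0.0009  0.7103  0.7039 -0.0001] [-4.4918  4.3998 -2.2155] [ 0.8427  0.732  -0.0977]
```

move_arm(series=[[[0,-0.7,-0.2,0,0],[0,-1.4,-0.2,0,0],[0,-2,-0.2,0,0],[0,-2,-0.2,0,0],[0,-2,-0.2,0,0],[0,-2,-0.2,0,0],[0,-2,-0.2,0,0],[0,-2,-0.2,0,0],[0,-2,-0.2,0,0],[0,-2,-0.2,0,0]]])

```text
time_s: 27.68
eef_pos: [0.6111, -0.1102, 0.0405]
eef_rot: [-0.001, 0.71, 0.704, -0.0]
wrist_force: [-3.6, 4.4, -3.9]
opening: 0.334
grasp_force: 61.0
```

```bash
python3 o.py
```

```text
[ 0.6111 -0.1102  0.0405] [-0.0007  0.7103  0.7039 -0.0001] [-3.6053  4.3952 -3.8949] [ 0.7388  0.688  -0.1149]
```

move_arm(series=[[[0,-0.5,0,0,0],[0,-1,0,0,0],[0,-1.3,0,0,0],[0,-1.3,0,0,0],[0,-1.3,0,0,0],[0,-1.3,0,0,0],[0,-1.3,0,0,0],[0,-1.3,0,0,0],[0,-1.3,0,0,0],[0,-1.3,0,0,0]]])

```text
time_s: 28.52
eef_pos: [0.6111, -0.1115, 0.0405]
eef_rot: [-0.001, 0.71, 0.704, -0.0]
wrist_force: [-2.8, 3.7, -1.3]
opening: 0.331
grasp_force: 61.0
```

```bash
python3 o.py
```

```text
[ 0.6111 -0.1115  0.0405] [-0.0007  0.7103  0.7039 -0.0001] [-2.7565  3.6631 -1.3376] [ 0.7807  0.7097 -0.1268]
```

move_arm(series=[[[0,-0.5,0.1,0,0],[0,-1,0.1,0,0],[0,-1.3,0.1,0,0],[0,-1.3,0.1,0,0],[0,-1.3,0.1,0,0],[0,-1.3,0.1,0,0],[0,-1.3,0.1,0,0],[0,-1.3,0.1,0,0],[0,-1.3,0.1,0,0],[0,-1.3,0.1,0,0]]])

```text
time_s: 29.35
eef_pos: [0.6111, -0.1126, 0.0405]
eef_rot: [-0.001, 0.71, 0.704, -0.0]
wrist_force: [-3.0, 4.1, -1.6]
opening: 0.332
grasp_force: 61.1
```

```bash
python3 o.py
```

```text
[ 0.6111 -0.1126  0.0405] [-0.0009  0.7103  0.7039 -0.0001] [-2.9698  4.1396 -1.6058] [ 0.8116  0.7825 -0.0809]
```

move_arm(series=[[[0,-0.5,0,0,0],[0,-1,0,0,0],[0,-1.2,0,0,0],[0,-1.2,0,0,0],[0,-1.2,0,0,0],[0,-1.2,0,0,0],[0,-1.2,0,0,0],[0,-1.2,0,0,0],[0,-1.2,0,0,0],[0,-1.2,0,0,0]]])

```text
time_s: 30.18
eef_pos: [0.611, -0.1136, 0.0405]
eef_rot: [-0.001, 0.71, 0.704, 0.0]
wrist_force: [-3.6, 6.4, -1.5]
opening: 0.335
grasp_force: 61.1
```

```bash
python3 - <<'E'
exec(open('o.py').read())
q=sum(camera("top")[0].astype(float) for _ in range(6))/6
np.save("t9.npy",q); q=q.astype(np.uint8)
g=q.min(2)>135; m=np.zeros(g.shape,np.uint8); m[175:215,290:334]=g[175:215,290:334]
n,l,st,ce=cv2.connectedComponentsWithStats(m); i=1+np.argmax(st[1:,4]); yy,xx=np.nonzero(l==i)
r=atz("top",np.c_[xx,yy],.034)[:,:2].astype(np.float32); print(len(r),cv2.minAreaRect(r))
cv2.imwrite("pics/t9.png",cv2.resize(q[155:215,280:340],(600,600),interpolation=cv2.INTER_CUBIC))
E
```

```text
[ 0.611  -0.1136  0.0405] [-0.001   0.7103  0.7039  0.    ] [-3.5813  6.4159 -1.4736] [ 0.9493  0.7628 -0.0882]
49 ((0.5752149224281311, -0.15109333395957947), (0.021449735388159752, 0.03909682482481003), 70.44572448730469)
```

View pics/t9.png

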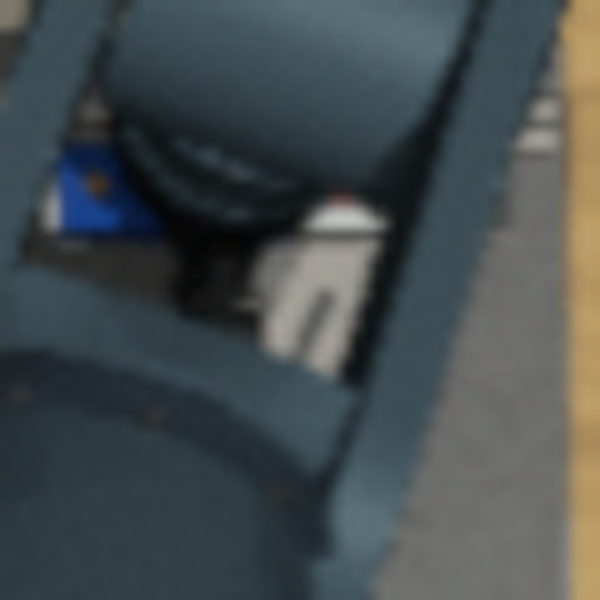

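move_arm(series=[[[0,-0.4,0,0,0],[0,-0.7,0,0,0],[0,-0.7,0,0,0],[0,-0.7,0,0,0],[0,-0.7,0,0,0],[0,-0.7,0,0,0],[0,-0.7,0,0,0],[0,-0.7,0,0,0],[0,-0.7,0,0,0],[0,-0.7,0,0,0]]])

```text
time_s: 31.32
eef_pos: [0.6111, -0.1136, 0.0405]
eef_rot: [-0.001, 0.71, 0.704, 0.0]
wrist_force: [-3.5, 8.0, -1.3]
opening: 0.334
grasp_force: 61.2
```

```bash
python3 o.py
```

```text
[ 0.6111 -0.1136  0.0405] [-0.0013  0.7102  0.704   0.0003] [-3.4771  8.0206 -1.2679] [ 1.3438  0.6797 -0.0699]
```

move_arm(series=[[[0.4,0,0,0,0],[0.5,0,0,0,0],[0.7,0,0,0,0],[0.8,0,0,0,0],[0.8,0,0,0,0],[0.8,0,0,-15,0],[0.8,0,0,-40,0],[0.8,0,0,-80,0],[0.8,0,0,-120,0],[0.8,0,0,-150,0]]])

```text
time_s: 32.15
eef_pos: [0.6126, -0.1157, 0.1946]
eef_rot: [0.002, 0.71, 0.704, 0.001]
wrist_force: [1.2, 0.4, 0.8]
opening: 0.8
grasp_force: 0.0
```

move_arm(series=[[[0.8,0,-40,-30,0],[0.8,30,-80,-50,0],[0.8,60,-120,-50,0],[0.8,90,-160,-50,0],[0.8,120,-200,-50,0],[0.8,150,-200,-50,0],[0.8,190,-200,-50,0],[0.8,230,-200,-50,0],[0.8,270,-200,-50,0],[0.8,300,-200,-50,0]]])

```text
time_s: 32.98
eef_pos: [0.4141, 0.184, 0.2419]
eef_rot: [0.001, 0.711, 0.704, 0.001]
wrist_force: [1.2, 0.6, 0.7]
opening: 0.797
grasp_force: 0.0
```

```bash
python3 - <<'E'
exec(open('o.py').read())
q=sum(camera("top")[0].astype(float) for _ in range(6))/6
np.save("ta.npy",q); q8=q.astype(np.uint8)
cv2.imwrite("pics/ta.png",cv2.resize(q8[155:225,205:345],(800,400),interpolation=cv2.INTER_CUBIC))
g=q.mean(2)
# right edge (bright->grey) of each guide arm, and slot, per row
def line(c0,c1,rows,z):
    pts=[]
    for r in rows:
        a=np.interp(r,[rows[0],rows[-1]],[c0,c1]); lo=int(a)-3
        s=-np.diff(g[r,lo:lo+8]); i=int(np.argmax(s))
        if 0<i<len(s)-1: A,B,C=s[i-1:i+2]; pts.append((lo+i+.5+.5*(A-C)/(A-2*B+C),r))
    P=atz("top",pts,z); 
    for _ in range(3):
        k=np.polyfit(P[:,0],P[:,1],1); e=P[:,1]-np.polyval(k,P[:,0]); P=P[abs(e)<2*e.std()+1e-4]
    return np.degrees(np.arctan(-k[0])),len(P),e.std(),pts[0],pts[-1]
# set guide right edge seeds from t5 crop: (405,215)->(265,540)/12 +205/160
print(line(205+405/12,205+265/12,range(178,204),.034))
# loose: parallel, offset to loose pivot
d=proj("top",[[.6132,-.2009,.055]])[0]-proj("top",[[.6206,.0984,.055]])[0]; print(d)
print(line(205+405/12+d[0],205+265/12+d[0],range(178+int(round(d[1])),204+int(round(d[1]))),.034))
E
```

```text
[0.4141 0.184  0.2419] [0.0009 0.7105 0.7037 0.0011] [1.2135 0.5638 0.747 ] [ 0.0346 -0.0365  0.0053]
(np.float64(24.204792094932465), 25, np.float64(0.00037103834772548314), (np.float64(238.33875338753387), 178), (np.float64(227.35309060118544), 203))
[89.0298  1.1203]
(np.float64(24.50792298193569), 24, np.float64(0.0003117031620004117), (np.float64(326.9015873015873), 179), (np.float64(316.22346368715085), 204))
```

View pics/ta.png

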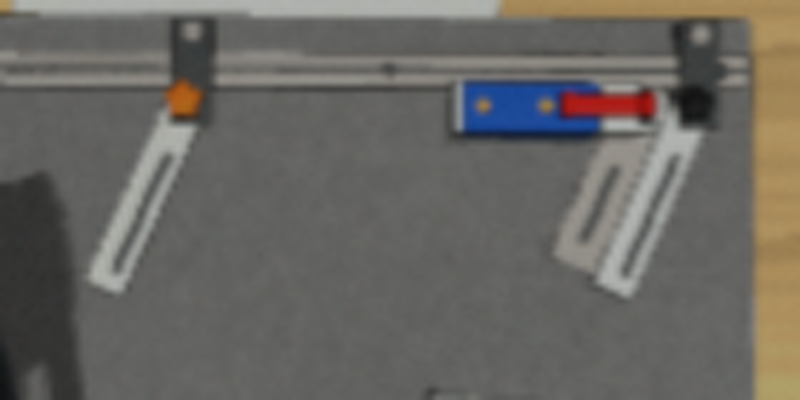

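The last picture shows the bevel home at the black-knob guide: lever flat, stock along the rail, and blade along the guide. The two arms measure parallel to within about 0.3°.

```bash
python3 -c "
from bench import order
print(order.hand_in())"
```

```text
the job is handed in; nothing more can be done
None
```

The job is handed in at about 33 s: the locked bevel lies home in the loose guide's corner, and the two guides measure parallel to within about 0.3° in the top camera image, though I viewed 11 pictures, one over the limit of 10.

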